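Move three samples on to their next bench station

TASK

Three closed sample vessels stand on three lab stations, and each must move on to its next one: the conical flask from the balance to the stirrer, the slim tube from the stirrer to the light panel, and the squat jar from the light panel to the balance. Every station is taken, so first park one of the vessels upright on the empty white lid and let go of it, then move the others round and bring the parked one to its station. Stand each upright in the middle of its station's surface, never tipping any vessel over, and leave the tip box, the brown bottle and the tape roll where they are.

Things in the scene. Friction and masses are not known exactly. Their poses are not given: they have to be found in the camera images.
- flask_mid (a point): Conical flask, closed, off-white plastic with an orange ribbed cap fixed on top; 120 mm high, base 68 mm across, cone narrowing from 10 mm up to a neck 26 mm across at 68 mm up; neck to 96 mm; cap 32 mm across from 96 to 120 mm up. Point on its axis half-way up (60 mm above its underside, 60 mm below its top); z up along the axis. About 0.14 kg. Can be lifted by the cap or neck. Starts on the balance.
- tube_mid (a point): Slim flat-bottomed sample tube, closed, off-white plastic with grey rings and an orange ribbed cap fixed on top; 112 mm high, body 29 mm across, cap 36 mm across from 88 to 112 mm up. Point on its axis half-way up (56 mm above its underside, 56 mm below its top); z up along the axis. About 0.06 kg. Can be lifted by the cap. Starts on the stirrer.
- jar_mid (a point): Squat round jar, closed, off-white plastic body 58 mm across with an orange ribbed cap fixed on top, 62 mm across (63 mm over the ribs), from 48 to 70 mm up; 70 mm high in all. Point on its axis half-way up (35 mm above its underside, 35 mm below its top); z up along the axis. About 0.13 kg. Can be lifted by the cap. Starts on the light panel.
- balance_pan (a point): Laboratory balance, fixed: a grey case 200 x 140 mm, 34 mm high, with a round steel pan 110 mm across whose flat top is 40 mm above the bench. Point: centre of the pan's top; z up, -x towards the display (the case reaches 125 mm to -x, 75 mm to +x, 70 mm to each side).
- stirrer_plate (a point): Magnetic stirrer, fixed: a white case 185 x 130 mm, 47 mm high, with a square white plate 115 x 115 mm edged in dark steel, flat top 52 mm above the bench. Point: centre of the plate's top; z up, -x towards the black knob (the case reaches 120 mm to -x, 65 mm to +x and to each side; the knob 12 mm more).
- lightpanel_face (a point): Flat viewing light panel, fixed: a light metal slab 170 x 130 mm with a bright white rectangle 114 x 106 mm, flat top 20 mm above the bench. Point: centre of the white rectangle's top; z up, -x towards the small black switch (the slab reaches 97 mm to -x, 73 mm to +x, 65 mm to each side).
- sparelid_top (a point): Empty white plastic lid, fixed, the free parking spot: a flat disc 116 mm across, 10 mm high, with a ribbed edge and no raised rim. Point: centre of its top; z up.
- tipbox_mid (a point): Bystander, loose: closed box of pipette tips, 84 x 124 mm, 61 mm high, blue lid. Point at its centre, 30 mm above the bench. Not to be disturbed.
- reagent_mid (a point): Bystander, loose: brown glass bottle with a black cap, 60 mm across, 85 mm high, with a white paper band. Point on its axis, 42 mm above the bench. Not to be disturbed.
- tape_mid (a point): Bystander, loose: cardboard tape roll lying flat, 90 mm across, 24 mm high. Point at its centre, 12 mm above the bench. Not to be disturbed.
Not all that is in view belongs to the job. What is meant by the part that bears jar_mid is not red, and is the larger of those in its own colour.

How it is judged:
On the way:
1. one of the vessels stands upright and released on the white lid, its axis within 25 mm of the lid's centre (((horizontal distance between flask_mid and sparelid_top below 0.025 m and z of flask_mid in the frame of sparelid_top between 0.054 and 0.066 m and angle between flask_mid's own z axis and vertical below 0.1 rad and linear speed of flask below 0.02 m/s and contact force between flask and the fingers below 0.1 N) or (horizontal distance between tube_mid and sparelid_top below 0.025 m and z of tube_mid in the frame of sparelid_top between 0.05 and 0.062 m and angle between tube_mid's own z axis and vertical below 0.1 rad and linear speed of tube below 0.02 m/s and contact force between tube and the fingers below 0.1 N) or (horizontal distance between jar_mid and sparelid_top below 0.025 m and z of jar_mid in the frame of sparelid_top between 0.029 and 0.041 m and angle between jar_mid's own z axis and vertical below 0.1 rad and linear speed of jar below 0.02 m/s and contact force between jar and the fingers below 0.1 N))), for 0.2 s.
At the end, for the whole second after the job is handed in: The flask stands on the stirrer, the tube on the light panel and the jar on the balance, each upright (within 0.1 rad), resting on the surface, its axis within 15 mm of that surface's centre, released and at rest (horizontal distance between flask_mid and stirrer_plate below 0.015 m and z of flask_mid in the frame of stirrer_plate between 0.054 and 0.066 m and angle between each of flask_mid, tube_mid, jar_mid's own z axis and vertical below 0.1 rad and linear speed of each of flask, tube, jar below 0.02 m/s and contact force between each of flask, tube, jar and the fingers below 0.1 N and horizontal distance between tube_mid and lightpanel_face below 0.015 m and z of tube_mid in the frame of lightpanel_face between 0.05 and 0.062 m and horizontal distance between jar_mid and balance_pan below 0.015 m and z of jar_mid in the frame of balance_pan between 0.029 and 0.041 m); the robot touches nothing.
It fails at once if a vessel is tipped more than 0.6 rad from upright (angle between any of flask_mid, tube_mid, jar_mid's own z axis and vertical above 0.6 rad).
It fails at once if the tip box, the brown bottle or the tape roll is moved more than 25 mm (distance of any of tipbox_mid, reagent_mid, tape_mid from where it was at the start of the episode above 0.025 m).
It also fails if it takes over 128 s, if anything falls off the work surface, if the arm or the gripper's body presses on something with over 40 N, if the wrist force passes 120 N, or if a joint passes its speed limit or range.

ROBOT

A 6-joint arm with a two-finger parallel gripper is mounted at the origin on the work surface. World frame = base frame: x ahead of the robot, y to its left, z up, the work surface at z = 0. Lengths are in m, angles in rad, forces in N, time in s.
With the tool pointing down it reaches from about 0.35 to 0.975 m from the base axis. Payload 4.9 kg.
Tool frame: the origin (TCP) lies midway between the tips of the shut fingers; the grasp point (between the pads) lies ctrl.grip_point_offset behind it (ctrl.grip_point_offset is the distance from the TCP to the grasp point, in m); x points along the fingers, y is the direction in which the jaws open and shut, and the axes are right-handed (so a half turn about x gives the same grasp; the last joint's range is limited). The gripper opens to 85 mm and grips with 20 to 120 N. Pads are 22 mm wide; open, the fingers measure 114 mm over their backs; the gripper's body (76 mm by 85 mm) begins 54 mm behind the grasp point. The pads swing forward as they close: fully open they stand 13 mm farther back than shut.
Start: joints at [1.174, 0.053, 1.613, -0, 1.476, -0.119], TCP at [0.171, 0.601, 0.231] pointing down, gripper open.
Joint ranges: [-3.01, 3.01], [-1.01, 2.22], [0.06, 2.58], [-1.02, 4.17], [0.09, 2.62], [-3.14, 3.14]. Speed limits (rad/s): [2.57, 2.57, 3.14, 3.14, 3.14, 3.14].

INTERFACE

Orientations are given as a rotation vector (axis times angle).
In Python, from station import ctrl gives the robot as it stands. The module is installed in compiled form; this text tells all that it offers.
- The arm moves only by the tool drive_tool, never from a script. Its argument "commands" is text: rows parted by semicolons, each of 5 numbers parted by spaces: the closure, from -1 (fully open) to 1 (shut), so that 0 is half open, then the shift along the tool's x, y, z in units of 40 mm (1.0 is 40 mm), then the turn about the tool's x in units of 5 degrees (1.0 is 5 degrees). A call has 1 to 8 rows; each row is the pose to reach, as a shift and turn from the pose commanded when the call began, along the tool's axes at that moment; what a row does not reach only later rows make up. A row lasts 1/12 s, in which the tool goes at most 41.7 mm and 7.16 degrees, less where a joint would pass 70% of its speed; a pose out of reach is approached as far as the arm can. A call with a gripper value outside its range is refused whole. The fingers move at their own pace and stop on an object; "newtons" is the grip in N (left out, the last holds). Time passes only in rows, so rows that repeat a pose let the fingers close. It gives the time, the measured TCP pose, the force and the opening at its end, in the units of the state.
- ctrl.get_obs(): the state, without advancing time (a new reading comes with each control period).
- ctrl.get_image(name): name is "side" or "top"; returns (picture, depth): 400x640x3 uint8, blue, green, red; 400x640 float32, m along the optical axis (not along the pixel's ray), 0 where there is no reading.
- ctrl.camera_info(name): a dict with "K" (3x3 intrinsics, pixels), "T" (4x4, takes a point from camera to world coordinates). Camera axes: x right, y down, z forward; pixel columns grow to the right and rows downward; lengths in m; the calibration is good to about 2 mm. A picture is of the moment at which its call begins. camera_info takes no time and is no camera call.
- ctrl.finish_job(): hands the job in, once; it reports no verdict.
The state is a dict: "t": time; "q": joint angles; "dq": joint speeds; "effort": joint torques, N m; "tool_pos": TCP position; "tool_rot": TCP orientation; "contact_force": force on the tool from outside, world axes, zero at the start; "wrist_torque": the same for the moment, N m; "opening": finger opening in m.
Only numpy, scipy, OpenCV 4.12 (cv2) and the standard library are available. Lean on these libraries where they do the work, as an engineer would, in place of code of your own. Each camera call takes 0.05 s, during which the arm holds its last target.

## Working session

There is one attempt and no reset: what is moved stays moved. The work goes in short steps, Python scripts to look and compute and a tool call to move; the robot and the scene stay as the last step left them, time stands still between calls to the robot, and variables do not carry over. Pictures are saved under pics/ and viewed, and the job is handed in when it is done.

Besides the shell and the picture viewer there is one more tool, called after "Request:" in YAML: its name, and indented under it one key for each argument. drive_tool: Moves the arm, as the interface text tells. Its arguments: {"type":"object","properties":{"commands":{"type":"string"},"newtons":{"type":"number"}},"required":["commands"]}

```bash
mkdir -p pics; ls
python3 - <<'E'
from station import ctrl
import cv2,numpy as np
print(ctrl.get_obs()); print(ctrl.grip_point_offset)
for n in("side","top"):
    im,d=ctrl.get_image(n); cv2.imwrite(f"pics/{n}0.png",im); np.save(f"pics/{n}0.npy",d); c=ctrl.camera_info(n); print(n,c["K"],c["T"])
E
```

```text
pics
{'t': 0.0, 'q': array([ 1.17403619e+00,  5.33263001e-02,  1.61428526e+00, -2.19453351e-05,
        1.47600988e+00, -1.19011255e-01]), 'dq': array([ 0.0004207 ,  0.00065479,  0.00035601,  0.00019062, -0.0001505 ,
       -0.00036917]), 'effort': array([-2.87207724e-03, -3.93684411e+01, -3.70173383e+01, -2.89749187e-04,
        7.20647833e-03,  3.81323090e-06]), 'tool_pos': array([0.1711397 , 0.6004652 , 0.23008719]), 'tool_rot': array([ 0.21648063,  1.56027541, -0.21957917]), 'contact_force': array([ 0.06394182, -0.58648656,  0.68989237]), 'wrist_torque': array([ 0.01534917,  0.02999098, -0.00713157]), 'opening': 0.08568028215028074}
0.0187
side [[426.6747471    0.         328.81746919]
 [  0.         426.6747471  205.38092872]
 [  0.           0.           1.        ]] [[-0.98359687 -0.13033895  0.12469545  0.51810111]
 [-0.18029547  0.73163713 -0.65741969  0.73200477]
 [-0.00554443 -0.66911797 -0.74313552  0.92211505]
 [ 0.          0.          0.          1.        ]]
top [[388.95956691   0.         317.98681175]
 [  0.         388.95956691 202.29307611]
 [  0.           0.           1.        ]] [[ 0.02781918 -0.99175305  0.12510785  0.50291431]
 [-0.99958712 -0.02669962  0.01061691 -0.00870502]
 [-0.00718903 -0.12535155 -0.99208634  1.08962963]
 [ 0.          0.          0.          1.        ]]
```

View pics/side0.png

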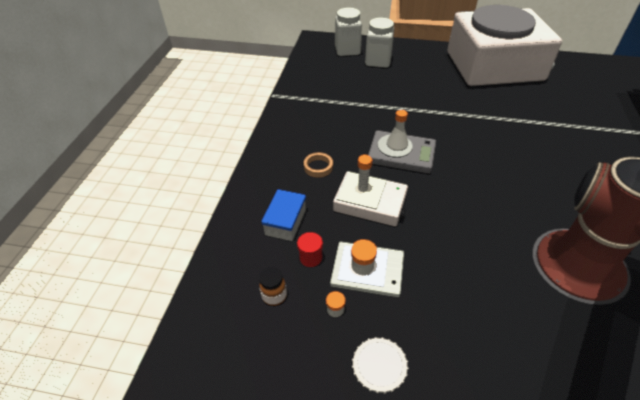

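View pics/top0.png

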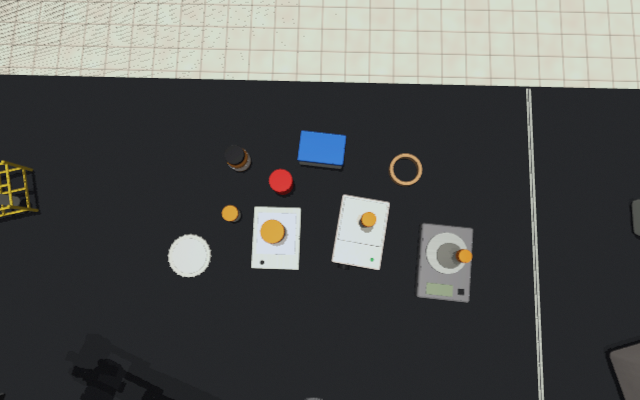

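The top view shows lid (190,256), light panel with jar (272,232), stirrer with tube (368,220) and balance with flask (465,256). The small orange-capped jar (230,213) and the red jar (281,182) are decoys. Next I'll measure the positions from the depth images.

```bash
cat > h.py <<'E'
import numpy as np,cv2
from station import ctrl
def cloud(n,d):
    c=ctrl.camera_info(n);K=c["K"];T=c["T"]
    v,u=np.mgrid[0:400,0:640]
    P=np.stack([(u-K[0,2])/K[0,0]*d,(v-K[1,2])/K[1,1]*d,d],-1)
    W=P@T[:3,:3].T+T[:3,3]; W[d==0]=np.nan
    return W
def proj(n,p):
    c=ctrl.camera_info(n);K=c["K"];T=np.linalg.inv(c["T"])
    q=np.asarray(p)@T[:3,:3].T+T[:3,3]; q=q@K.T; return q[...,:2]/q[...,2:]
def onplane(n,uv,z):
    c=ctrl.camera_info(n);K=c["K"];T=c["T"]
    uv=np.atleast_2d(uv); r=np.c_[uv,np.ones(len(uv))]@np.linalg.inv(K).T@T[:3,:3].T
    o=T[:3,3]; return o+r*((z-o[2])/r[:,2])[:,None]
E
python3 - <<'E'
from h import *
top=cv2.imread('pics/top0.png');d=np.load('pics/top0.npy');W=cloud('top',d)
for n in('top','side'):
    im=cv2.imread(f'pics/{n}0.png');W=cloud(n,np.load(f'pics/{n}0.npy'))
    hsv=cv2.cvtColor(im,cv2.COLOR_BGR2HSV)
    o=((hsv[...,0]>5)&(hsv[...,0]<20)&(hsv[...,1]>170)&(hsv[...,2]>130)).astype(np.uint8)
    k,l,s,c=cv2.connectedComponentsWithStats(o)
    for i in range(1,k):
        if s[i,4]>40:
            P=W[l==i]; zt=np.nanpercentile(P[:,2],95); m=P[:,2]>zt-.006
            Q=P[m][:,:2].astype(np.float32)
            print(n,c[i].round(),s[i],'ztop',zt.round(4),'circ',cv2.minEnclosingCircle(Q),'mean',Q.mean(0).round(4))
    for nm,r in dict(bench=(100,300,120,340)).items(): print(np.nanmedian(W[300:330,300:340,2]))
im=cv2.imread('pics/top0.png')
cv2.imwrite('pics/a.png',cv2.resize(im[120:310,150:490],None,fx=2.3,fy=2.3,interpolation=cv2.INTER_CUBIC))
E
```

```text
top [228. 212.] [222 205  16  16  92] ztop 0.0502 circ ((0.5992544293403625, 0.24142271280288696), 0.021268628537654877) mean [0.5995 0.2473]
top [465. 256.] [458 250  14  12 135] ztop 0.1618 circ ((0.5011038780212402, -0.34915149211883545), 0.016270367428660393) mean [ 0.5026 -0.3479]
-0.0006683434606740146
side [401. 113.] [396 111  12   6  59] ztop 0.1616 circ ((0.5009421110153198, -0.34442323446273804), 0.015883462503552437) mean [ 0.5006 -0.3435]
side [364. 159.] [358 154  14  11 111] ztop 0.1654 circ ((0.5820190906524658, -0.118553027510643), 0.01854414865374565) mean [ 0.5822 -0.1165]
side [364. 250.] [352 239  24  23 436] ztop 0.0925 circ ((0.551175594329834, 0.12271219491958618), 0.03151664510369301) mean [0.5495 0.1232]
side [335. 300.] [326 291  19  18 275] ztop 0.0512 circ ((0.5989116430282593, 0.24253079295158386), 0.022106295451521873) mean [0.5981 0.2439]
0.0008052749869534304
```

View pics/a.png

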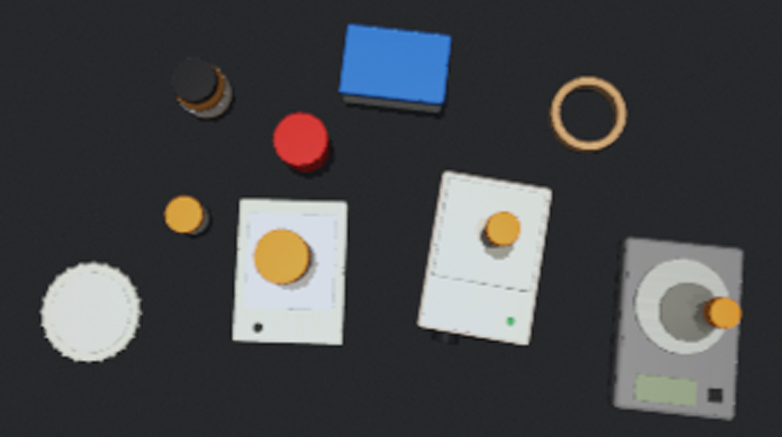

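Run:
```python
from h import *
im=cv2.imread('pics/top0.png');d=np.load('pics/top0.npy');W=cloud('top',d)
hsv=cv2.cvtColor(im,cv2.COLOR_BGR2HSV)
o=((hsv[...,0]>5)&(hsv[...,0]<28)&(hsv[...,1]>150)&(hsv[...,2]>130)).astype(np.uint8)
k,l,s,c=cv2.connectedComponentsWithStats(o)
for i in range(1,k):
    if s[i,4]>40:
        P=W[l==i]; zt=np.nanpercentile(P[:,2],90);m=P[:,2]>zt-.006
        Q=P[m][:,:2].astype(np.float32)
        print('cap',c[i].round(),s[i],zt.round(4),cv2.minEnclosingCircle(Q),Q.mean(0).round(4))
b=(im.max(2)>110).astype(np.uint8)
for nm,(u0,u1,v0,v1,z) in dict(lid=(160,218,225,285,.010),panel=(245,305,202,273,.02),stir=(328,394,192,273,.047),bal=(412,478,220,305,.034)).items():
    g=im.max(2)[v0:v1,u0:u1]
    t,_=cv2.threshold(g.reshape(-1,1),0,255,cv2.THRESH_OTSU) 
    t=max(60,min(t,90)); m=(g>t).astype(np.uint8)
    cs,_=cv2.findContours(m,cv2.RETR_EXTERNAL,cv2.CHAIN_APPROX_NONE); ct=max(cs,key=cv2.contourArea)[:,0]+[u0,v0]
    X=onplane('top',ct,z)[:,:2].astype(np.float32)
    Ws=W[v0:v1,u0:u1][m>0]
    print(nm,t,'rect',cv2.minAreaRect(X),'ell',cv2.fitEllipse(X),'zmed',np.nanmedian(Ws[:,2]).round(4))
# depth bands
for n in('top','side'):
  W=cloud(n,np.load(f'pics/{n}0.npy'))
  for nm,(lo,hi,x0,x1,y0,y1) in dict(lid=(.006,.016,.4,.62,.24,.47),panel=(.014,.027,.4,.68,.02,.22),stir=(.04,.058,.4,.72,-.24,-.02),bal=(.027,.047,.3,.66,-.45,-.22)).items():
    m=(W[...,2]>lo)&(W[...,2]<hi)&(W[...,0]>x0)&(W[...,0]<x1)&(W[...,1]>y0)&(W[...,1]<y1)
    m=cv2.morphologyEx(m.astype(np.uint8),cv2.MORPH_OPEN,np.ones((3,3)))>0
    print(n,nm,m.sum(),np.nanmedian(W[m][:,2]).round(4),cv2.minAreaRect(W[m][:,:2].astype(np.float32)))
```

```text
cap [  9. 186.] [  0 164  26  47 246] 0.0943 ((0.6471990346908569, 0.8235187530517578), 0.06092996522784233) [0.6444 0.815 ]
cap [229. 213.] [222 205  16  16 209] 0.0501 ((0.5992210507392883, 0.24132530391216278), 0.021254917606711388) [0.5988 0.2411]
cap [368. 219.] [361 212  15  15 163] 0.1657 ((0.5829598903656006, -0.11943159252405167), 0.017387883737683296) [ 0.5828 -0.1195]
cap [272. 231.] [261 220  24  23 423] 0.0918 ((0.5514770746231079, 0.11856551468372345), 0.029690440744161606) [0.5514 0.1182]
cap [465. 256.] [458 250  14  13 140] 0.1614 ((0.5011038780212402, -0.34915149211883545), 0.016270367428660393) [ 0.5025 -0.3482]
lid 90 rect ((0.4834815263748169, 0.3543108105659485), (0.11903184652328491, 0.11906459182500839), 13.86231803894043) ell ((0.4828731417655945, 0.35424306988716125), (0.11659489572048187, 0.11779606342315674), 173.45103454589844) zmed 0.0098
panel 90 rect ((0.5383736491203308, 0.11556266248226166), (0.1313621997833252, 0.17068199813365936), 89.79127502441406) ell ((0.5379347801208496, 0.11553587764501572), (0.1493399739265442, 0.20194478332996368), 89.93405
[... 823 characters left out ...]
130020409822464, 0.1852218210697174), 81.76020812988281)
top bal 3219 0.0342 ((0.48379194736480713, -0.341056227684021), (0.14018717408180237, 0.1995486617088318), 85.20660400390625)
side lid 2265 0.0109 ((0.48117393255233765, 0.35779625177383423), (0.11464876681566238, 0.11519487202167511), 4.014591693878174)
side panel 2242 0.0191 ((0.5642374753952026, 0.11941812932491302), (0.22517047822475433, 0.13235153257846832), 0.23418375849723816)
side stir 2026 0.0495 ((0.5576984882354736, -0.11102981865406036), (0.1353699117898941, 0.1851222962141037), 82.42800903320312)
side bal 1533 0.0342 ((0.4832439422607422, -0.33738651871681213), (0.14421996474266052, 0.19933919608592987), 85.61567687988281)
```

```bash
cat >> h.py <<'E'
from scipy.spatial.transform import Rotation as Ro
def rel(p):
    s=ctrl.get_obs();R=Ro.from_rotvec(s['tool_rot']).as_matrix()
    print('t',round(s['t'],2),'tcp',s['tool_pos'].round(4),'F',s['contact_force'].round(1),'open',round(s['opening'],4),'units',(R.T@(np.asarray(p)-s['tool_pos'])/.04).round(3))
    return R
E
python3 - <<'E'
from h import *
R=rel([.551,.119,.15]);print(R.round(3))
im=cv2.imread('pics/top0.png')
g=im[215:310,408:484];b=((g.min(2)>150)).astype(np.uint8)
cs,_=cv2.findContours(b,cv2.RETR_EXTERNAL,cv2.CHAIN_APPROX_NONE);ct=max(cs,key=cv2.contourArea)[:,0]+[408,215]
X=onplane('top',cv2.convexHull(ct)[:,0],.04)[:,:2].astype(np.float32);print('pan',cv2.minEnclosingCircle(X),cv2.fitEllipse(X))
# lit rect on panel
pts=np.array([[.550,.1165,.02],[.586,-.1165,.052],[.509,-.343,.04],[.482,.3555,.01]])
big=cv2.resize(im[120:310,150:490],None,fx=2.3,fy=2.3,interpolation=cv2.INTER_CUBIC)
th=np.linspace(0,2*np.pi,100)
def dr(P,col):
    cv2.polylines(big,[((proj('top',P)-[150,120]+.5)*2.3).astype(int)],True,col,1)
def rect(c,a,x0,x1,y0,y1,z):
    a=np.radians(a);u=np.array([np.cos(a),np.sin(a)]);v=np.array([-u[1],u[0]])
    return np.array([[*(np.array(c[:2])+u*x+v*y),z] for x,y in((x0,y0),(x1,y0),(x1,y1),(x0,y1))])
def circ(c,r): return np.c_[c[0]+r*np.cos(th),c[1]+r*np.sin(th),0*th+c[2]]
dr(rect(pts[0],-.3,-.057,.057,-.053,.053,.02),(0,0,255)) # guess orient
dr(rect(pts[0],-.3,-.097,.073,-.065,.065,.02),(0,255,0))
dr(rect(pts[1],-8.3,-.0575,.0575,-.0575,.0575,.052),(0,0,255))
dr(rect(pts[1],-8.3,-.12,.065,-.065,.065,.047),(0,255,0))
dr(circ(pts[2],.055),(0,0,255));dr(rect(pts[2],-4.6,-.125,.075,-.07,.07,.034),(0,255,0))
dr(circ(pts[3],.058),(0,0,255))
dr(circ([.551,.119,.09],.031),(255,0,0));dr(circ([.5825,-.1185,.164],.018),(255,0,0));dr(circ([.5015,-.347,.16],.016),(255,0,0))
cv2.imwrite('pics/b.png',big)
E
```

```text
t 0.1 tcp [0.1712 0.6005 0.2302] F [ 0.1 -0.  -0.4] open 0.0851 units [ 2.019 -8.968 12.433]
[[-0.001  0.274  0.962]
 [-0.002  0.962 -0.274]
 [-1.    -0.002 -0.   ]]
pan ((0.5097624659538269, -0.34465256333351135), 0.05579063296318054) ((0.5097052454948425, -0.3445564806461334), (0.10984174907207489, 0.11094542592763901), 100.17711639404297)
```

View pics/b.png

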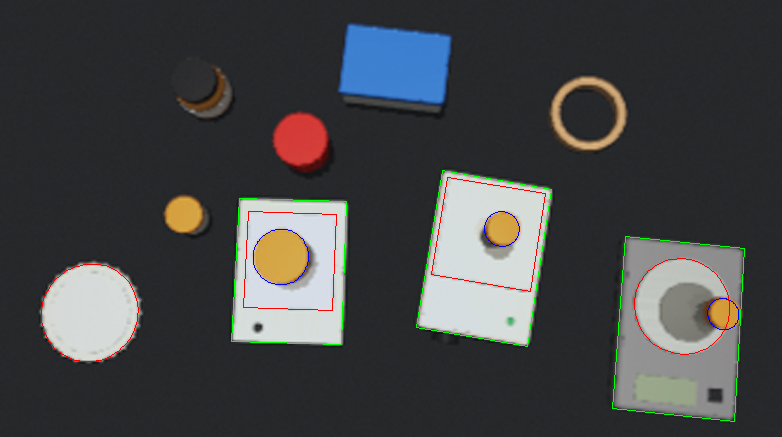

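Request:
drive_tool:
  commands: "-1 0 -0.5 0.7; -1 0 -1 1.4; -1 0 -1.6 2.2; -1 0 -2.2 3; -1 0 -2.8 3.8; -1 0 -3.4 4.6; -1 0 -4 5.4; -1 0 -4.5 6.2"
  newtons: 60

```text
schema error: expected 5 numbers
```

Request:
drive_tool:
  commands: "-1 0.2 -0.5 0.7; -1 0.4 -1.1 1.5; -1 0.6 -1.7 2.3; -1 0.8 -2.3 3.1; -1 1 -2.9 3.9; -1 1.3 -3.5 4.7; -1 1.7 -4.1 5.6; -1 2 -4.47 6.23"

```text
schema error: expected 5 numbers
```

Run:
```python
from h import *
rel([.551,.119,.057])
```

```text
t 0.1 tcp [0.1712 0.6005 0.2302] F [ 0.1 -0.  -0.4] open 0.0851 units [ 4.344 -8.964 12.433]
```

I left out the turn column.

Request:
drive_tool:
  commands: "-1 0 -0.5 0.7 0; -1 0 -1 1.4 0; -1 0 -1.6 2.2 0; -1 0 -2.2 3 0; -1 0 -2.8 3.8 0; -1 0 -3.4 4.6 0; -1 0 -4 5.4 0; -1 0 -4.5 6.2 0"
  newtons: 60

```text
t: 0.77
tool_pos: [0.3609, 0.3579, 0.2309]
tool_rot: [0.218, 1.56, -0.218]
contact_force: [0.2, 0.7, -0.4]
opening: 0.0852
```

Request:
drive_tool:
  commands: "-1 0.2 -0.5 0.7 0; -1 0.4 -1.1 1.5 0; -1 0.6 -1.7 2.3 0; -1 0.8 -2.3 3.1 0; -1 1 -2.9 3.9 0; -1 1.3 -3.5 4.7 0; -1 1.7 -4.1 5.6 0; -1 2 -4.47 6.23 0"

```text
t: 1.43
tool_pos: [0.552, 0.1172, 0.1505]
tool_rot: [0.219, 1.56, -0.219]
contact_force: [0.3, 0.4, -0.4]
opening: 0.0854
```

Run:
```python
from h import *
rel([.551,.119,.057])
```

```text
t 1.43 tcp [0.552  0.1172 0.1505] F [ 0.3  0.4 -0.4] open 0.0854 units [ 2.337  0.037 -0.038]
```

Request:
drive_tool:
  commands: "-1 0.6 0.04 -0.04 0; -1 1.2 0.04 -0.04 0; -1 1.8 0.04 -0.04 0; -1 2.2 0.04 -0.04 0; -1 2.33 0.04 -0.04 0; -1 2.33 0.04 -0.04 0"

```text
t: 1.93
tool_pos: [0.5482, 0.1214, 0.0558]
tool_rot: [0.217, 1.564, -0.219]
contact_force: [-0.8, 0.5, 0.2]
opening: 0.0854
```

Request:
drive_tool:
  commands: "0 0 0 0 0; 0 0 0 0 0; 1 0 0 0 0; 1 0 0 0 0; 1 0 0 0 0; 1 0 0 0 0; 1 0 0 0 0; 1 0 0 0 0"
  newtons: 60

```text
t: 2.6
tool_pos: [0.5518, 0.1218, 0.0604]
tool_rot: [0.219, 1.556, -0.217]
contact_force: [0.5, 0.4, 6.2]
opening: 0.0601
```

Request:
drive_tool:
  commands: "1 -0.2 0 0 0; 1 -0.5 0 0 0; 1 -1 0 0 0; 1 -1.5 0 0 0; 1 -2 0 0 0; 1 -2.3 0 0 0; 1 -2.5 0 0 0; 1 -2.5 0 0 0"

```text
t: 3.27
tool_pos: [0.5511, 0.1217, 0.1604]
tool_rot: [0.219, 1.556, -0.217]
contact_force: [0.5, -0.1, -1.5]
opening: 0.0607
```

Run:
```python
from h import *
im,d=ctrl.get_image('side');cv2.imwrite('pics/s1.png',cv2.resize(im[120:400,220:520],None,fx=2.3,fy=2.1))
rel([.482,.3555,.15])
```

```text
t 3.32 tcp [0.5503 0.1216 0.1587] F [ 0.4 -0.3 -1.7] open 0.0603 units [ 0.217  5.154 -3.245]
```

View pics/s1.png

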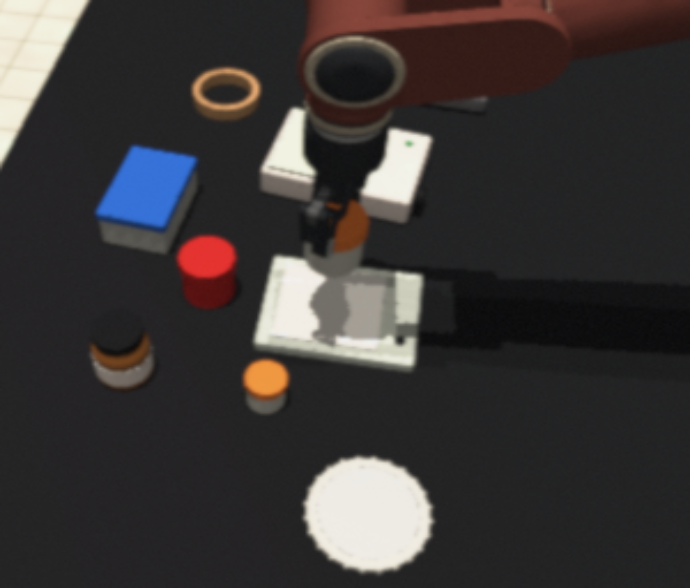

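Request:
drive_tool:
  commands: "1 0 0.5 -0.3 0; 1 0 1.2 -0.75 0; 1 0 2 -1.26 0; 1 0 2.8 -1.77 0; 1 0 3.6 -2.27 0; 1 0 4.4 -2.77 0; 1 0 5 -3.1 0; 1 0 5.15 -3.25 0"

```text
t: 3.98
tool_pos: [0.4793, 0.3583, 0.156]
tool_rot: [0.215, 1.563, -0.216]
contact_force: [-0.2, -0.0, -0.8]
opening: 0.0607
```

Request:
drive_tool:
  commands: "1 0.4 0 0 0; 1 0.9 0 0 0; 1 1.4 0 0 0; 1 1.9 0 0 0; 1 2.2 0 0 0; 1 2.4 0 0 0; 1 2.45 0 0 0; 1 2.45 0 0 0"

```text
t: 4.65
tool_pos: [0.4813, 0.355, 0.0595]
tool_rot: [0.218, 1.561, -0.219]
contact_force: [-0.6, 0.1, -1.0]
opening: 0.0603
```

Run:
```python
from h import *
rel([.482,.3555,.051])
im,d=ctrl.get_image('side');cv2.imwrite('pics/s2.png',cv2.resize(im[220:400,280:520],None,fx=3,fy=3))
```

```text
t 4.65 tcp [0.4813 0.355  0.0595] F [-0.6  0.1 -1. ] open 0.0603 units [0.213 0.018 0.012]
```

View pics/s2.png

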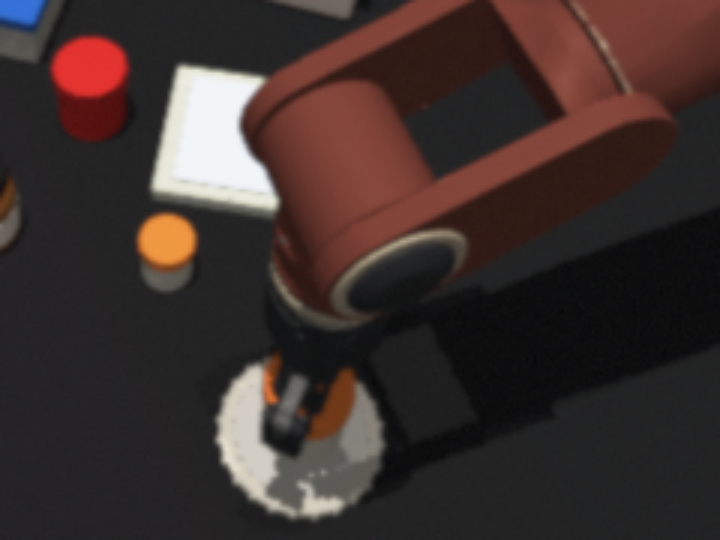

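Request:
drive_tool:
  commands: "1 0.07 0 0 0; 1 0.14 0 0 0; 1 0.14 0 0 0"

```text
t: 4.95
tool_pos: [0.4817, 0.3554, 0.0548]
tool_rot: [0.218, 1.559, -0.218]
contact_force: [0.1, 0.0, -1.2]
opening: 0.0605
```

Request:
drive_tool:
  commands: "1 0.04 0 0 0; 1 0.08 0 0 0; 1 0.08 0 0 0"

```text
t: 5.2
tool_pos: [0.4813, 0.3553, 0.0511]
tool_rot: [0.218, 1.56, -0.218]
contact_force: [-0.2, -0.1, -2.2]
opening: 0.0605
```

Request:
drive_tool:
  commands: "1 0.03 0 0 0; 1 0.06 0 0 0; 1 0.06 0 0 0"

```text
t: 5.45
tool_pos: [0.4817, 0.3555, 0.0505]
tool_rot: [0.218, 1.56, -0.218]
contact_force: [-4.8, -2.6, 6.7]
opening: 0.0605
```

Request:
drive_tool:
  commands: "0.2 0 0 0 0; 0 0 0 0 0; -0.3 0 0 0 0; -0.6 0 0 0 0; -1 0 0 0 0; -1 0 0 0 0; -1 0 0 0 0; -1 0 0 0 0"

```text
t: 6.12
tool_pos: [0.4815, 0.3553, 0.0487]
tool_rot: [0.218, 1.56, -0.218]
contact_force: [-0.1, 0.3, -0.3]
opening: 0.0853
```

Request:
drive_tool:
  commands: "-1 -0.3 0 0 0; -1 -0.8 0 0 0; -1 -1.5 0 0 0; -1 -2.3 0 0 0; -1 -3.1 0 0 0; -1 -3.9 0 0 0; -1 -4.7 0 0 0; -1 -5 0 0 0"

```text
t: 6.78
tool_pos: [0.4834, 0.3565, 0.2563]
tool_rot: [0.222, 1.552, -0.213]
contact_force: [1.4, 0.0, 1.1]
opening: 0.0854
```

Run:
```python
from h import *
rel([.5825,-.118,.25])
im,d=ctrl.get_image('side');cv2.imwrite('pics/s3.png',cv2.resize(im[220:400,280:520],None,fx=3,fy=3))
```

```text
t 6.78 tcp [0.4834 0.3565 0.2563] F [1.4 0.  1.1] open 0.0854 units [  0.121 -10.729   5.634]
```

View pics/s3.png

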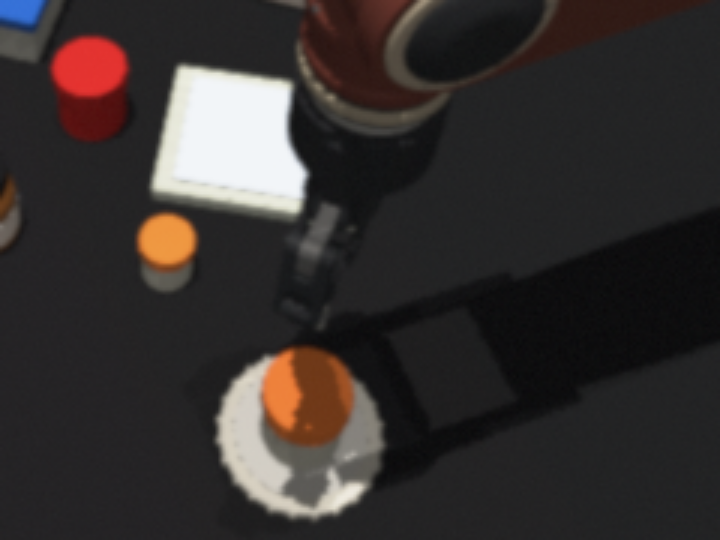

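Request:
drive_tool:
  commands: "-1 0 -0.5 0.25 0; -1 0 -1.2 0.62 0; -1 0 -2 1.05 0; -1 0 -2.85 1.5 0; -1 0 -3.7 1.95 0; -1 0 -4.5 2.38 0; -1 0 -5.3 2.8 0; -1 0 -6 3.2 0"

```text
t: 7.5
tool_pos: [0.538, 0.0873, 0.2471]
tool_rot: [0.218, 1.562, -0.219]
contact_force: [0.9, -0.1, -0.3]
opening: 0.0855
```

Request:
drive_tool:
  commands: "-1 0 -0.8 0.4 0; -1 0 -1.6 0.8 0; -1 0 -2.4 1.25 0; -1 0 -3.2 1.68 0; -1 0 -4 2.1 0; -1 0 -4.5 2.4 0; -1 0 -4.7 2.46 0; -1 0 -4.7 2.46 0"

```text
t: 8.17
tool_pos: [0.5812, -0.1198, 0.2471]
tool_rot: [0.221, 1.562, -0.22]
contact_force: [-0.4, 0.5, 0.3]
opening: 0.0857
```

Run:
```python
from h import *
rel([.5825,-.118,.13])
```

```text
t 8.17 tcp [ 0.5812 -0.1198  0.2471] F [-0.4  0.5  0.3] open 0.0857 units [2.927 0.053 0.028]
```

Request:
drive_tool:
  commands: "-1 0.5 0.04 0.02 0; -1 1.2 0.04 0.02 0; -1 1.9 0.04 0.02 0; -1 2.5 0.04 0.02 0; -1 2.8 0.04 0.02 0; -1 2.92 0.04 0.02 0; -1 2.92 0.04 0.02 0; -1 2.92 0.04 0.02 0"

```text
t: 8.83
tool_pos: [0.5838, -0.1166, 0.1334]
tool_rot: [0.217, 1.558, -0.218]
contact_force: [-0.3, 0.3, 0.1]
opening: 0.0852
```

Request:
drive_tool:
  commands: "-0.5 0 0 0 0; -0.2 0 0 0 0; 0 0 0 0 0; 0.2 0 0 0 0; 0.4 0 0 0 0; 1 0 0 0 0; 1 0 0 0 0; 1 0 0 0 0"
  newtons: 40

```text
t: 9.5
tool_pos: [0.5837, -0.1175, 0.1332]
tool_rot: [0.217, 1.558, -0.219]
contact_force: [-0.6, -0.9, 4.9]
opening: 0.035
```

Request:
drive_tool:
  commands: "1 0 0 0 0; 1 0 0 0 0; 1 -0.1 0 0 0; 1 -0.3 0 0 0; 1 -0.6 0 0 0; 1 -0.9 0 0 0; 1 -1 0 0 0; 1 -1 0 0 0"

```text
t: 10.17
tool_pos: [0.5843, -0.1173, 0.1748]
tool_rot: [0.217, 1.556, -0.218]
contact_force: [-0.1, -0.4, -0.7]
opening: 0.0348
```

Run:
```python
from h import *
rel([.550,.1165,.2])
im,d=ctrl.get_image('side');cv2.imwrite('pics/s4.png',cv2.resize(im[100:280,280:520],None,fx=3,fy=3))
```

```text
t 10.17 tcp [ 0.5843 -0.1173  0.1748] F [-0.1 -0.4 -0.7] open 0.0348 units [-0.64   5.386 -2.426]
```

View pics/s4.png

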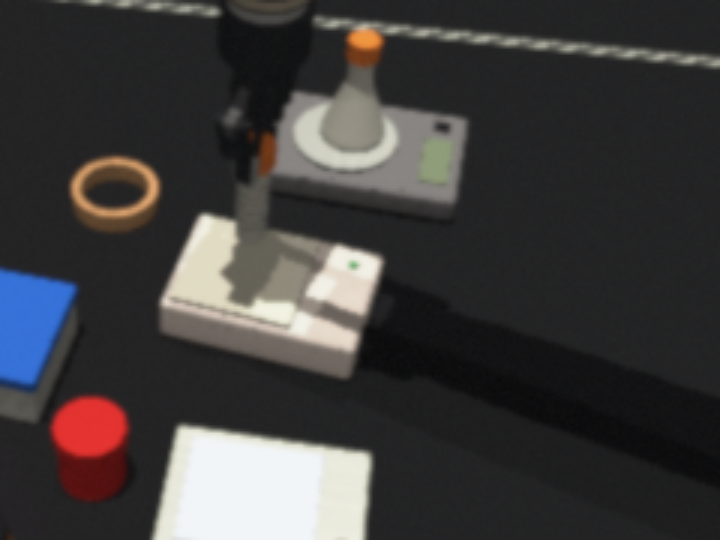

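Request:
drive_tool:
  commands: "1 0 0.4 -0.18 0; 1 0 1.1 -0.5 0; 1 0 1.9 -0.86 0; 1 0 2.8 -1.26 0; 1 0 3.7 -1.67 0; 1 0 4.5 -2.03 0; 1 0 5.1 -2.3 0; 1 0 5.39 -2.42 0"

```text
t: 10.88
tool_pos: [0.5478, 0.1198, 0.1714]
tool_rot: [0.216, 1.562, -0.215]
contact_force: [-0.3, -0.4, -1.4]
opening: 0.0355
```

Request:
drive_tool:
  commands: "1 0 0 0 0; 1 0.2 0 0 0; 1 0.5 0 0 0; 1 0.9 0 0 0; 1 1.3 0 0 0; 1 1.55 0 0 0; 1 1.65 0 0 0; 1 1.65 0 0 0"

```text
t: 11.55
tool_pos: [0.548, 0.1159, 0.104]
tool_rot: [0.218, 1.563, -0.22]
contact_force: [-0.0, -0.6, -0.3]
opening: 0.0348
```

Run:
```python
from h import *
rel([.551,.1165,.101])
im,d=ctrl.get_image('side');cv2.imwrite('pics/s5.png',cv2.resize(im[180:320,280:480],None,fx=3.5,fy=3.5))
```

```text
t 11.55 tcp [0.548  0.1159 0.104 ] F [-0.  -0.6 -0.3] open 0.0348 units [0.074 0.035 0.067]
```

View pics/s5.png

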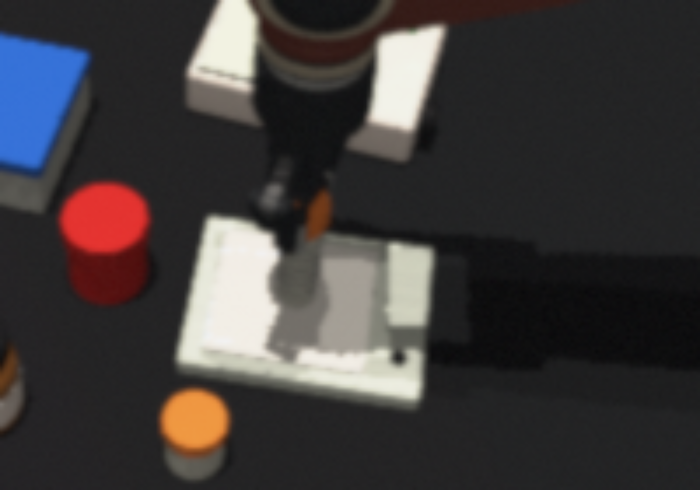

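Request:
drive_tool:
  commands: "1 0.03 0.02 0.03 0; 1 0.06 0.03 0.05 0; 1 0.06 0.03 0.05 0"

```text
t: 11.85
tool_pos: [0.5521, 0.1175, 0.1045]
tool_rot: [0.218, 1.558, -0.218]
contact_force: [-0.7, 0.3, -1.6]
opening: 0.0352
```

Request:
drive_tool:
  commands: "1 0.03 0 0 0; 1 0.06 0 0 0; 1 0.06 0 0 0"

```text
t: 12.1
tool_pos: [0.5513, 0.1176, 0.1013]
tool_rot: [0.218, 1.56, -0.218]
contact_force: [0.6, 0.8, -0.0]
opening: 0.0354
```

Request:
drive_tool:
  commands: "1 0.02 0 0 0; 1 0.03 0 0 0; 1 0.03 0 0 0"

```text
t: 12.35
tool_pos: [0.552, 0.1174, 0.1012]
tool_rot: [0.218, 1.558, -0.218]
contact_force: [-1.4, 0.3, 5.2]
opening: 0.035
```

Request:
drive_tool:
  commands: "0.3 0 0 0 0; 0.2 0 0 0 0; 0 0 0 0 0; -0.3 0 0 0 0; -0.7 0 0 0 0; -1 0 0 0 0; -1 0 0 0 0; -1 0 0 0 0"

```text
t: 13.02
tool_pos: [0.5512, 0.1175, 0.0998]
tool_rot: [0.218, 1.56, -0.218]
contact_force: [0.7, 0.5, -0.0]
opening: 0.0856
```

Request:
drive_tool:
  commands: "-1 -0.2 0 0 0; -1 -0.5 0 0 0; -1 -1 0 0 0; -1 -1.6 0 0 0; -1 -2.2 0 0 0; -1 -2.8 0 0 0; -1 -3.4 0 0 0; -1 -3.7 0 0 0"

```text
t: 13.68
tool_pos: [0.5529, 0.1176, 0.2537]
tool_rot: [0.219, 1.553, -0.217]
contact_force: [0.7, 0.3, 0.6]
opening: 0.0852
```

Run:
```python
from h import *
rel([.502,-.347,.25])
for n in('side','top'):
    im,d=ctrl.get_image(n);cv2.imwrite(f'pics/{n}6.png',im)
    np.save(f'pics/{n}6.npy',d)
a=cv2.imread('pics/side6.png');cv2.imwrite('pics/s6.png',cv2.resize(a[100:320,260:520],None,fx=2.7,fy=2.7))
```

```text
t 13.68 tcp [0.5529 0.1176 0.2537] F [0.7 0.3 0.6] open 0.0852 units [  0.076 -11.52    1.96 ]
```

View pics/s6.png

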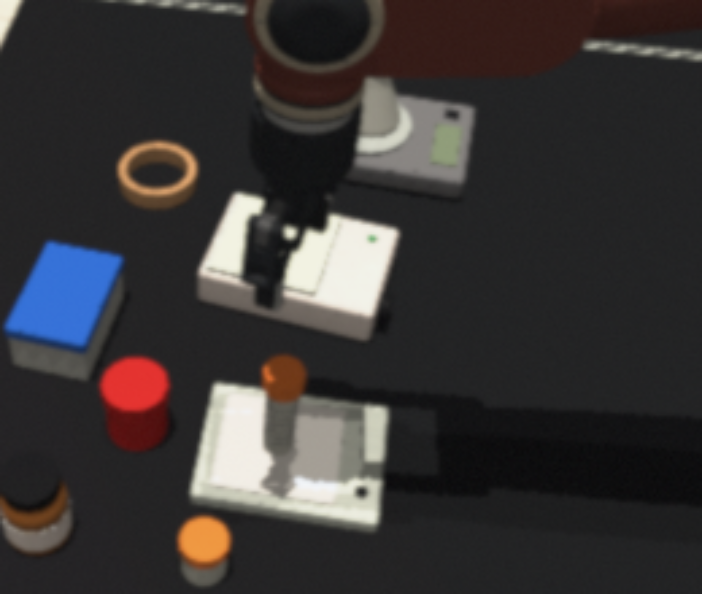

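Request:
drive_tool:
  commands: "-1 0 -0.6 0.1 0; -1 0 -1.4 0.24 0; -1 0 -2.2 0.38 0; -1 0 -3 0.52 0; -1 0 -3.8 0.66 0; -1 0 -4.6 0.8 0; -1 0 -5.4 0.94 0; -1 0 -6.2 1.08 0"

```text
t: 14.45
tool_pos: [0.5236, -0.134, 0.2461]
tool_rot: [0.219, 1.563, -0.218]
contact_force: [1.0, 0.7, 0.3]
opening: 0.0855
```

Request:
drive_tool:
  commands: "-1 0 -0.8 0.14 0; -1 0 -1.6 0.28 0; -1 0 -2.4 0.42 0; -1 0 -3.2 0.56 0; -1 0 -4 0.7 0; -1 0 -4.7 0.82 0; -1 0 -5.2 0.9 0; -1 0 -5.3 0.92 0"

```text
t: 15.12
tool_pos: [0.5006, -0.3493, 0.2457]
tool_rot: [0.222, 1.563, -0.22]
contact_force: [-0.8, 0.6, -0.5]
opening: 0.0856
```

Run:
```python
from h import *
rel([.502,-.347,.126])
```

```text
t 15.12 tcp [ 0.5006 -0.3493  0.2457] F [-0.8  0.6 -0.5] open 0.0856 units [2.992 0.064 0.027]
```

Request:
drive_tool:
  commands: "-1 0.5 0.03 0.02 0; -1 1.2 0.03 0.02 0; -1 1.9 0.03 0.02 0; -1 2.5 0.03 0.02 0; -1 2.8 0.03 0.02 0; -1 2.95 0.03 0.02 0; -1 2.95 0.03 0.02 0; -1 2.95 0.03 0.02 0"

```text
t: 15.78
tool_pos: [0.5038, -0.346, 0.131]
tool_rot: [0.217, 1.559, -0.218]
contact_force: [0.1, -0.6, 1.3]
opening: 0.0854
```

Request:
drive_tool:
  commands: "-0.5 0 0 0 0; -0.2 0 0 0 0; 0 0 0 0 0; 0.2 0 0 0 0; 0.4 0 0 0 0; 1 0 0 0 0; 1 0 0 0 0; 1 0 0 0 0"
  newtons: 60

```text
t: 16.45
tool_pos: [0.5036, -0.3466, 0.1311]
tool_rot: [0.217, 1.558, -0.219]
contact_force: [-0.5, -1.2, 4.0]
opening: 0.0303
```

Request:
drive_tool:
  commands: "1 0 0 0 0; 1 0 0 0 0; 1 -0.1 0 0 0; 1 -0.3 0 0 0; 1 -0.7 0 0 0; 1 -1.1 0 0 0; 1 -1.3 0 0 0; 1 -1.3 0 0 0"

```text
t: 17.12
tool_pos: [0.5042, -0.3464, 0.1844]
tool_rot: [0.217, 1.557, -0.219]
contact_force: [0.1, 0.2, -1.0]
opening: 0.0301
```

Run:
```python
from h import *
rel([.586,-.1165,.2])
im,d=ctrl.get_image('side');cv2.imwrite('pics/s7.png',cv2.resize(im[60:240,280:520],None,fx=3,fy=3))
```

```text
t 17.12 tcp [ 0.5042 -0.3464  0.1844] F [ 0.1  0.2 -1. ] open 0.0301 units [-0.395  6.087  0.394]
```

View pics/s7.png

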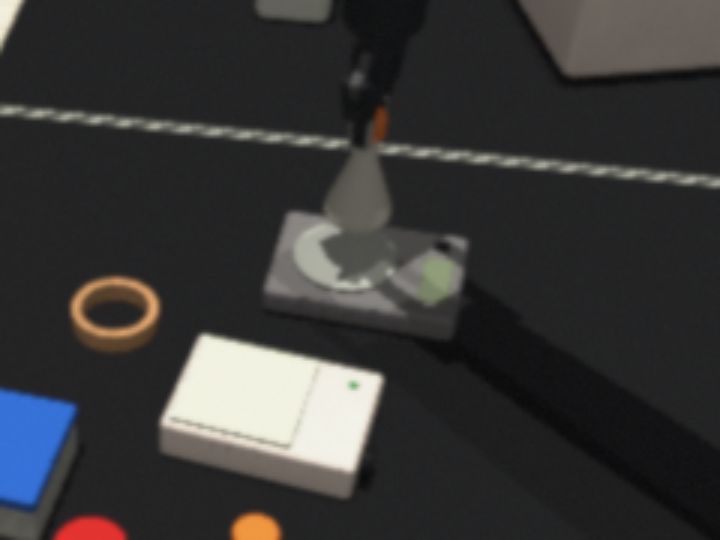

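Request:
drive_tool:
  commands: "1 0 0.4 0.03 0; 1 0 1.1 0.07 0; 1 0 2 0.13 0; 1 0 3 0.19 0; 1 0 4 0.26 0; 1 0 5 0.32 0; 1 0 5.7 0.37 0; 1 0 6.07 0.41 0"

```text
t: 17.83
tool_pos: [0.5853, -0.1122, 0.1802]
tool_rot: [0.217, 1.563, -0.214]
contact_force: [-0.3, -1.3, -0.5]
opening: 0.0308
```

Request:
drive_tool:
  commands: "1 0 0 0 0; 1 0 0 0 0; 1 0.2 0 0 0; 1 0.4 0 0 0; 1 0.6 0 0 0; 1 0.8 0 0 0; 1 0.85 0 0 0; 1 0.85 0 0 0"

```text
t: 18.5
tool_pos: [0.5846, -0.1171, 0.1463]
tool_rot: [0.219, 1.563, -0.218]
contact_force: [-0.6, -0.3, -0.9]
opening: 0.0306
```

Run:
```python
from h import *
rel([.587,-.1165,.143])
im,d=ctrl.get_image('side');cv2.imwrite('pics/s8.png',cv2.resize(im[100:280,280:520],None,fx=3,fy=3))
```

```text
t 18.5 tcp [ 0.5846 -0.1171  0.1463] F [-0.6 -0.3 -0.9] open 0.0306 units [0.083 0.031 0.054]
```

View pics/s8.png

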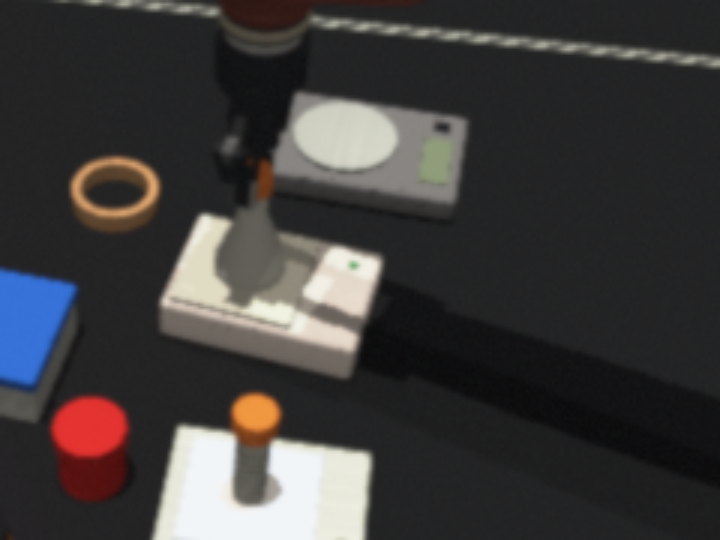

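Request:
drive_tool:
  commands: "1 0.03 0.02 0.02 0; 1 0.06 0.02 0.04 0; 1 0.06 0.02 0.04 0"

```text
t: 18.8
tool_pos: [0.5877, -0.1167, 0.1461]
tool_rot: [0.218, 1.559, -0.218]
contact_force: [-0.4, 0.2, -1.3]
opening: 0.0306
```

Request:
drive_tool:
  commands: "1 0.03 0 0 0; 1 0.05 0 0 0; 1 0.05 0 0 0"

```text
t: 19.05
tool_pos: [0.5873, -0.1165, 0.1436]
tool_rot: [0.218, 1.56, -0.218]
contact_force: [-0.4, -0.3, -1.6]
opening: 0.0305
```

Request:
drive_tool:
  commands: "1 0.02 0 0 0; 1 0.04 0 0 0; 1 0.04 0 0 0"

```text
t: 19.3
tool_pos: [0.5878, -0.1167, 0.1431]
tool_rot: [0.218, 1.559, -0.218]
contact_force: [-1.2, 1.0, 4.1]
opening: 0.0304
```

Request:
drive_tool:
  commands: "0.3 0 0 0 0; 0.2 0 0 0 0; 0 0 0 0 0; -0.3 0 0 0 0; -0.7 0 0 0 0; -1 0 0 0 0; -1 0 0 0 0; -1 0 0 0 0"

```text
t: 19.97
tool_pos: [0.5873, -0.1165, 0.142]
tool_rot: [0.218, 1.56, -0.218]
contact_force: [-0.3, 0.5, -0.3]
opening: 0.085
```

Request:
drive_tool:
  commands: "-1 -0.2 0 0 0; -1 -0.5 0 0 0; -1 -1 0 0 0; -1 -1.6 0 0 0; -1 -2.2 0 0 0; -1 -2.7 0 0 0; -1 -3 0 0 0; -1 -3 0 0 0"

```text
t: 20.63
tool_pos: [0.5892, -0.1171, 0.2675]
tool_rot: [0.217, 1.552, -0.219]
contact_force: [0.9, -0.2, 0.4]
opening: 0.0852
```

Run:
```python
from h import *
rel([.482,.3555,.25])
im,d=ctrl.get_image('top');W=cloud('top',d);cv2.imwrite('pics/t9.png',im)
for x,y in((.482,.3555),):
    m=(np.hypot(W[...,0]-x,W[...,1]-y)<.055)&(W[...,2]>.072)&(W[...,2]<.09)
    Q=W[m][:,:2].astype(np.float32);print('jar',m.sum(),cv2.minEnclosingCircle(Q),np.nanmean(W[m],0))
```

```text
t 20.63 tcp [ 0.5892 -0.1171  0.2675] F [ 0.9 -0.2  0.4] open 0.0852 units [ 0.386 10.628 -5.819]
jar 470 ((0.48218777775764465, 0.3552926182746887), 0.03143547847867012) [0.48202451 0.35451754 0.07955825]
```

View pics/t9.png

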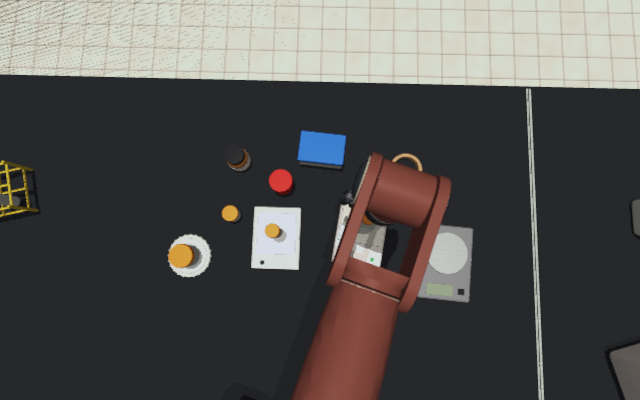

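Request:
drive_tool:
  commands: "-1 0 0.5 -0.27 0; -1 0 1.2 -0.65 0; -1 0 2 -1.1 0; -1 0 2.85 -1.55 0; -1 0 3.7 -2 0; -1 0 4.55 -2.45 0; -1 0 5.4 -2.93 0; -1 0 6 -3.26 0"

```text
t: 21.35
tool_pos: [0.5257, 0.1526, 0.2599]
tool_rot: [0.217, 1.563, -0.217]
contact_force: [0.5, -0.2, -0.1]
opening: 0.0854
```

Request:
drive_tool:
  commands: "-1 0 0.8 -0.43 0; -1 0 1.6 -0.86 0; -1 0 2.4 -1.3 0; -1 0 3.2 -1.73 0; -1 0 3.9 -2.1 0; -1 0 4.4 -2.4 0; -1 0 4.63 -2.51 0; -1 0 4.63 -2.51 0"

```text
t: 22.02
tool_pos: [0.4808, 0.3568, 0.2602]
tool_rot: [0.214, 1.562, -0.217]
contact_force: [0.0, -0.1, 0.9]
opening: 0.0854
```

Run:
```python
from h import *
rel([.482,.3555,.049])
```

```text
t 22.02 tcp [0.4808 0.3568 0.2602] F [ 0.  -0.1  0.9] open 0.0854 units [ 5.279 -0.012  0.049]
```

Request:
drive_tool:
  commands: "-1 0.5 0 0 0; -1 1.3 0 0 0; -1 2.1 0 0 0; -1 2.9 0 0 0; -1 3.7 0 0 0; -1 4.4 0 0 0; -1 4.9 0 0 0; -1 5 0 0 0"

```text
t: 22.68
tool_pos: [0.4792, 0.3519, 0.0563]
tool_rot: [0.214, 1.567, -0.225]
contact_force: [-0.2, -0.4, -0.2]
opening: 0.0853
```

Request:
drive_tool:
  commands: "-1 0.2 0 0 0; -1 0.3 0 0 0; -1 0.3 0 0 0; -1 0.3 0 0 0"

```text
t: 23.02
tool_pos: [0.483, 0.3558, 0.0515]
tool_rot: [0.219, 1.558, -0.217]
contact_force: [0.1, 0.0, -0.1]
opening: 0.0853
```

Request:
drive_tool:
  commands: "-0.7 0 0 0 0; -0.5 0 0 0 0; -0.3 0 0 0 0; 0 0 0 0 0; 1 0 0 0 0; 1 0 0 0 0; 1 0 0 0 0; 1 0 0 0 0"
  newtons: 60

```text
t: 23.68
tool_pos: [0.4831, 0.3563, 0.0519]
tool_rot: [0.219, 1.557, -0.217]
contact_force: [0.6, 0.1, 6.2]
opening: 0.0604
```

Request:
drive_tool:
  commands: "1 0 0 0 0; 1 -0.3 0 0 0; 1 -0.8 0 0 0; 1 -1.6 0 0 0; 1 -2.4 0 0 0; 1 -3.2 0 0 0; 1 -4 0 0 0; 1 -4.5 0 0 0"

```text
t: 24.35
tool_pos: [0.4825, 0.3561, 0.2343]
tool_rot: [0.22, 1.557, -0.216]
contact_force: [0.4, 0.4, 0.2]
opening: 0.0604
```

Run:
```python
from h import *
rel([.509,-.344,.24])
im,d=ctrl.get_image('side');cv2.imwrite('pics/s10.png',cv2.resize(im[200:400,260:520],None,fx=2.7,fy=2.7))
```

```text
t 24.35 tcp [0.4825 0.3561 0.2343] F [0.4 0.4 0.2] open 0.0604 units [ -0.175 -16.649   5.434]
```

View pics/s10.png

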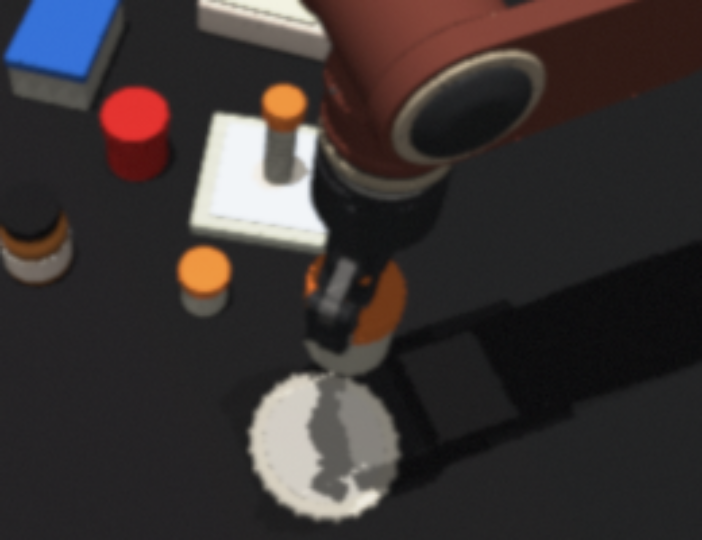

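Request:
drive_tool:
  commands: "1 -0.1 -0.4 0.13 0; 1 -0.3 -1 0.33 0; 1 -0.5 -1.7 0.55 0; 1 -0.6 -2.5 0.8 0; 1 -0.6 -3.3 1.1 0; 1 -0.6 -4.1 1.34 0; 1 -0.6 -4.9 1.6 0; 1 -0.6 -5.7 1.86 0"

```text
t: 25.07
tool_pos: [0.49, 0.1145, 0.2532]
tool_rot: [0.217, 1.561, -0.218]
contact_force: [0.9, 0.2, -1.9]
opening: 0.0604
```

Request:
drive_tool:
  commands: "1 0 -0.8 0.26 0; 1 0 -1.6 0.52 0; 1 0 -2.4 0.78 0; 1 0 -3.2 1.04 0; 1 0 -4 1.3 0; 1 0 -4.8 1.56 0; 1 0 -5.6 1.82 0; 1 0 -6.4 2.08 0"

```text
t: 25.73
tool_pos: [0.4999, -0.1544, 0.2531]
tool_rot: [0.219, 1.561, -0.218]
contact_force: [0.1, 0.1, -1.5]
opening: 0.0601
```

Request:
drive_tool:
  commands: "1 0 -0.8 0.26 0; 1 0 -1.6 0.52 0; 1 0 -2.4 0.78 0; 1 0 -3.2 1.04 0; 1 0 -3.9 1.27 0; 1 0 -4.3 1.4 0; 1 0 -4.5 1.48 0; 1 0 -4.55 1.49 0"

```text
t: 26.4
tool_pos: [0.5079, -0.3449, 0.2532]
tool_rot: [0.22, 1.561, -0.218]
contact_force: [-0.1, -0.3, -2.0]
opening: 0.0602
```

Run:
```python
from h import *
rel([.5095,-.344,.0818])
```

```text
t 26.4 tcp [ 0.5079 -0.3449  0.2532] F [-0.1 -0.3 -2. ] open 0.0602 units [4.286 0.029 0.038]
```

Request:
drive_tool:
  commands: "1 0.3 0 0.02 0; 1 0.8 0 0.02 0; 1 1.4 0 0.02 0; 1 2 0 0.02 0; 1 2.7 0 0.02 0; 1 3.3 0 0.02 0; 1 3.7 0 0.02 0; 1 3.9 0 0.02 0"

```text
t: 27.07
tool_pos: [0.5075, -0.3411, 0.0939]
tool_rot: [0.22, 1.565, -0.214]
contact_force: [-0.1, -0.4, -1.4]
opening: 0.0603
```

Request:
drive_tool:
  commands: "1 0.1 0 0 0; 1 0.15 0 0 0; 1 0.2 0 0 0; 1 0.2 0 0 0; 1 0.2 0 0 0"

```text
t: 27.48
tool_pos: [0.5097, -0.345, 0.0914]
tool_rot: [0.217, 1.558, -0.219]
contact_force: [0.4, -0.4, -1.7]
opening: 0.0603
```

Run:
```python
from h import *
rel([.5095,-.344,.0818])
im,d=ctrl.get_image('side');cv2.imwrite('pics/s11.png',cv2.resize(im[60:280,280:520],None,fx=2.7,fy=2.7))
```

```text
t 27.48 tcp [ 0.5097 -0.345   0.0914] F [ 0.4 -0.4 -1.7] open 0.0603 units [ 0.24   0.024 -0.011]
```

View pics/s11.png

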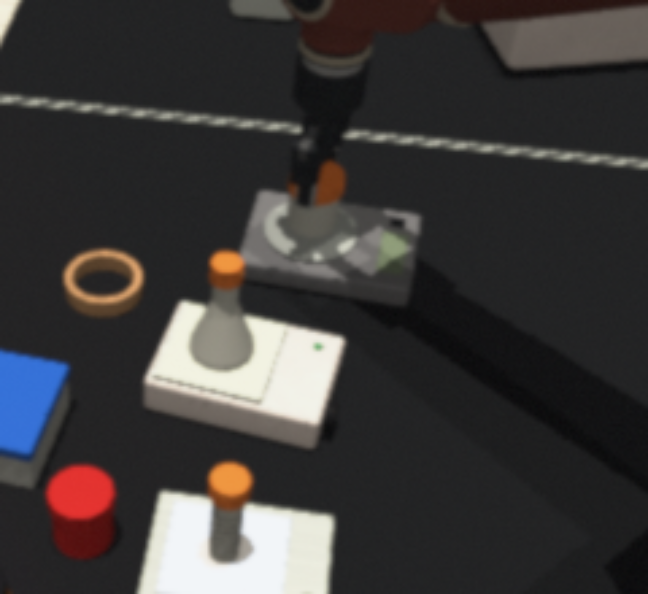

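Flask (222,330) stands on the stirrer and tube (228,520) on the panel. The jar is just above the pan, so I'll lower it.

Request:
drive_tool:
  commands: "1 0.07 0.02 0 0; 1 0.14 0.02 0 0; 1 0.14 0.02 0 0"

```text
t: 27.78
tool_pos: [0.5089, -0.3436, 0.0839]
tool_rot: [0.219, 1.561, -0.218]
contact_force: [-0.1, -0.3, -1.6]
opening: 0.0604
```

Request:
drive_tool:
  commands: "1 0.04 0 0 0; 1 0.07 0 0 0; 1 0.07 0 0 0"

```text
t: 28.03
tool_pos: [0.5093, -0.344, 0.082]
tool_rot: [0.218, 1.56, -0.218]
contact_force: [-0.2, -0.0, 0.2]
opening: 0.0603
```

Request:
drive_tool:
  commands: "1 0.02 0 0 0; 1 0.03 0 0 0; 1 0.03 0 0 0"

```text
t: 28.28
tool_pos: [0.5094, -0.344, 0.0819]
tool_rot: [0.218, 1.56, -0.218]
contact_force: [-3.0, 1.5, 5.4]
opening: 0.0604
```

Request:
drive_tool:
  commands: "0.2 0 0 0 0; 0 0 0 0 0; -0.3 0 0 0 0; -0.6 0 0 0 0; -1 0 0 0 0; -1 0 0 0 0; -1 0 0 0 0; -1 0 0 0 0"

```text
t: 28.95
tool_pos: [0.5092, -0.3438, 0.0803]
tool_rot: [0.218, 1.56, -0.218]
contact_force: [0.5, -0.7, 0.9]
opening: 0.0852
```

Request:
drive_tool:
  commands: "-1 -0.3 0 0 0; -1 -0.8 0 0 0; -1 -1.5 0 0 0; -1 -2.3 0 0 0; -1 -3.1 0 0 0; -1 -3.9 0 0 0; -1 -4.7 0 0 0; -1 -5 0 0 0"

```text
t: 29.62
tool_pos: [0.5107, -0.3451, 0.288]
tool_rot: [0.214, 1.552, -0.222]
contact_force: [0.3, 0.1, 1.0]
opening: 0.0856
```

Request:
drive_tool:
  commands: "-1 0 -0.5 -0.5 0; -1 0 -1 -1 0; -1 0 -1.5 -1.5 0; -1 0 -2 -2 0; -1 0 -2.5 -2.5 0; -1 0 -3 -3 0; -1 0 -3 -3 0; -1 0 -3 -3 0"

```text
t: 30.28
tool_pos: [0.36, -0.4267, 0.2803]
tool_rot: [0.22, 1.56, -0.22]
contact_force: [0.3, 1.0, -0.3]
opening: 0.0855
```

Run:
```python
from h import *
rel([.5095,-.344,.0818])
T=dict(flask=([.586,-.1165],.052+.12),tube=([.55,.1165],.02+.112),jar=([.5095,-.344],.04+.07))
for n in('side','top'):
    im,d=ctrl.get_image(n);cv2.imwrite(f'pics/f_{n}.png',im);W=cloud(n,d)
    for k,(c,z) in T.items():
        m=(np.hypot(W[...,0]-c[0],W[...,1]-c[1])<.05)&(abs(W[...,2]-z)<.008)
        if m.sum()<5: print(n,k,'none');continue
        Q=W[m][:,:2].astype(np.float32);e=cv2.minEnclosingCircle(Q);print(n,k,m.sum(),'r',round(e[1],4),'off mm',((np.array(e[0])-c)*1e3).round(1),'z err',((np.median(W[m][:,2])-z)*1e3).round(1))
```

```text
t 30.28 tcp [ 0.36   -0.4267  0.2803] F [ 0.3  1.  -0.3] open 0.0855 units [4.964 3.018 3.021]
side flask 102 r 0.019 off mm [-0.1  1. ] z err -0.7
side tube 178 r 0.0189 off mm [0.3 0.9] z err -0.2
side jar 231 r 0.0353 off mm [-3.2  2.2] z err -0.9
top flask 143 r 0.0165 off mm [-0.1 -1.9] z err -0.7
top tube 166 r 0.0181 off mm [ 1.1 -1.8] z err -0.6
top jar 501 r 0.0317 off mm [-0.1  1.2] z err -0.8
```

View pics/f_top.png

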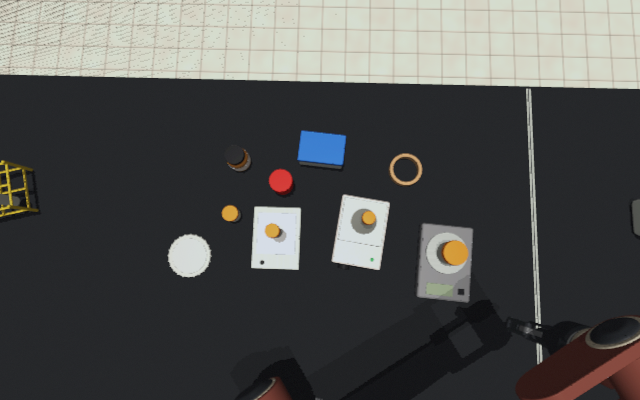

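View pics/f_side.png

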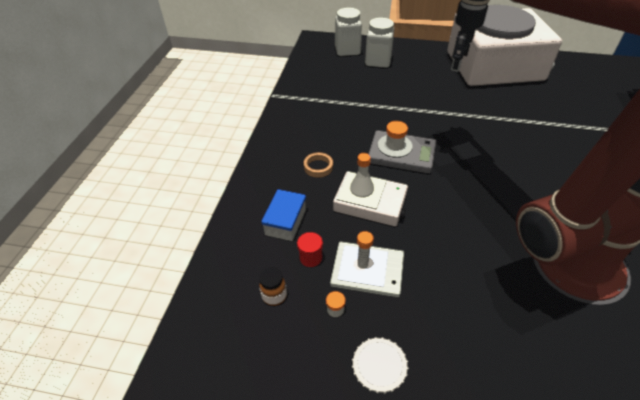

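All three vessels stand upright within about 4 mm of centre, and the bystanders are where they started. I'm handing the job in.

```bash
python3 -c "
from station import ctrl
print(ctrl.finish_job())"
```

```text
the job is handed in; nothing more can be done
None
```

The job is done and handed in at about 30 s of the 128 s allowed. I parked the jar on the white lid and let go of it. Then I moved the tube to the light panel and the flask to the stirrer, and brought the jar to the balance.

- **Positions:** in both cameras, the flask and tube are within about 2 mm of their station centres. The jar is about 1 mm off in the top view and about 4 mm in the side view. The two views disagree there, but both are well inside the 15 mm limit.
- **Heights:** cap-top heights match the expected values to within 1 mm, so all three vessels are upright and resting on their surfaces.
- **Robot and bystanders:** the gripper is open and clear of everything. The tip box, brown bottle and tape roll look unmoved in the pictures, though I did not measure them.
- **Contact forces:** the force readings stayed below about 10 N when I lowered each vessel. I saw no failed checks.

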